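# Sort the goods into the gift boxes and free the glued panel

### The arm

A 6-joint arm with a two-finger parallel gripper is mounted at the origin on the work surface. World frame = base frame: x ahead of the robot, y to its left, z up, the work surface at z = 0. Lengths are in mm, angles in rad, forces in N, time in s.
With the tool pointing down it reaches from about 400 to 925 mm from the base axis. Payload 12.5 kg.
Tool frame: the origin (TCP) lies between the finger pads; the fingertips stand 25 mm ahead of it and the grasp point (between the pads) lies 6 mm ahead of it; z points along the fingers, y is the line along which they close (so a half turn about z gives the same grasp; the last joint's range is limited). The gripper opens to 95 mm and grips with 3 to 60 N. Pads are 20 mm wide; open, the fingers measure 119 mm over their backs; the gripper's body (75 mm by 180 mm) begins 59 mm behind the grasp point.
Start: joints at [-0.106, 0.491, 1.559, -0, 1.092, -0.106], TCP at [625.015, 0.021, 239.661] pointing down, gripper open.
Joint ranges: [-3.1, 3.1], [-0.84, 2.19], [0.05, 2.79], [-1.13, 4.28], [0.06, 2.93], [-2.69, 2.69]. Speed limits (rad/s): [2.22, 2.22, 2.79, 3.14, 3.14, 3.14].

### API

Orientations are given as [roll, pitch, yaw] about the fixed x, y, z axes, in that order (R = Rz(yaw) Ry(pitch) Rx(roll)).
In Python, from cell import state, read_camera, job_done, cut_out gives the robot as it stands. The module is installed in compiled form; this text tells all that it offers.
- The arm moves only by the tool jog_arm, never from a script. Its argument "motion" is a list of rows, each a list of 2 entries, a list of its own where there are three numbers: the shift along the tool's x, y, z in mm, then the turn about the tool's z in rad. A call has 1 to 5 rows; each row is the pose to reach, as a shift and turn from the pose commanded when the call began, along the tool's axes at that moment; what a row does not reach only later rows make up. A row lasts 1/10 s, in which the tool goes at most 50 mm and 8.59 degrees, less where a joint would pass 70% of its speed; a pose out of reach is approached as far as the arm can. A call with a gripper value outside its range is refused whole. "grip" is the closure, from 0 (fully open) to 1 (shut), set as the call begins (left out, the last holds). The fingers move at their own pace and stop on an object; the grip force is fixed at half the most. Time passes only in rows, so rows that repeat a pose let the fingers close. It gives the time, the measured TCP pose, the force, the opening and the grip force at its end, in the units of the state.
- state(): the state, without advancing time (a new reading comes with each control period).
- read_camera(name): name is "scene" or "side" or "wrist"; returns a dict with "img" (480x640x3 uint8, blue, green, red), "vertical_fov" (degrees; the focal length in pixels is half the picture's height over the tangent of half this angle, whatever the lens; pixels are square), "cx", "cy" (the principal point, pixels), "extrinsics" (4x4, takes a point from camera to world coordinates). Camera axes: x right, y up, looking along -z (the intrinsics and any distortion apply to the point x, -y, -z); pixel columns grow to the right and rows downward; lengths in mm; the calibration is good to about 2 mm. The wrist camera is an equidistant fisheye: a pixel r from the principal point sees the ray r / f radians off the axis. A picture is of the moment at which its call begins. There is no depth.
- job_done(): hands the job in; it is judged then, once.
Trained networks look in a picture, given as the dict that the camera call returned (one of the last four; its "shot" number tells which), for a name from the list of things; names that differ only in an ending like _2 or _b are one class to them, and where a whole thing is asked for, a point or a joint stands for the part that bears it (a point fixed in the world has none). Each returns a list of dicts, best first, with "p" (0 to 1); they miss things now and then, are a little off and sometimes report something else, mostly with a low value. They report only what shows in the picture. A call takes as long as a camera call. They do not tell look-alikes from the thing itself.
- cut_out(name, picture): "region" (480x640 bool, what is visible of it) and "box" ([left, top, right, bottom] in pixels, round what is visible of it).
The state is a dict: "t": time; "joints": joint angles; "qvel": joint speeds; "tau": joint torques, N m; "eef_pos": TCP position; "tcp_rot": TCP orientation; "ft_force": force on the tool from outside, world axes, zero at the start; "moment": the same for the moment, N m; "opening": opening from 0.0 (shut) to 1.0 (fully open); "grip_force": force on a finger pad.
Only numpy, scipy, OpenCV 4.12 (cv2) and the standard library are available. Lean on these libraries where they do the work, as an engineer would, in place of code of your own. Each camera call takes 0.05 s, during which the arm holds its last target. There are 200 camera calls.

### The job

Sort the goods on the packing bench into their boxes: stand the two amber jars upright in the divided box, one in each compartment, and stand both tins upright in the blue-floored box. The red-faced panel belongs in the grey-floored box, lying flat with its red face up: first swing the clamp bar up off it until the bar stands about upright, leave it up, and slide the panel out. Do not disturb the glue bottle.

Things in the scene. Friction and masses are not known exactly. Their poses are not given: they have to be found in the camera images.
- jar_white_mid (a point): A jar of brown amber glass with a paper label and a white screw cap, standing upright on the bench: a plain cylinder 42 mm in diameter, 66 mm high (the cap, as wide as the jar, is the top 18 mm), about 120 g. The point is its centre, 33 mm above its underside; z up.
- jar_black_mid (a point): A jar of brown amber glass with a paper label and a black screw cap, standing upright on the bench: a plain cylinder 42 mm in diameter, 66 mm high (the cap, as wide as the jar, is the top 18 mm), about 120 g. The point is its centre, 33 mm above its underside; z up.
- tin_silver_mid (a point): A round silver tin, standing upright on the bench, a brass-coloured disc on its lid: a plain cylinder 52 mm in diameter, 56 mm high, about 100 g. The point is its centre, 28 mm above its underside; z up.
- tin_green_mid (a point): A round green tin, standing upright on the bench, a brass-coloured disc on its lid: a plain cylinder 52 mm in diameter, 56 mm high, about 100 g. The point is its centre, 28 mm above its underside; z up.
- panel_mid (a point): Panel, red top, 110x50x8 mm (x,y,z), 50 g, in the clamp. Point: its centre; x along it, to the hinge. It lies on a rail 30 mm wide, 18 mm above the base plate; long edges overhang 10 mm, free below. The clamp bar crosses it 4-12 mm front of (-x from) its middle. Its hinge end is under a fixed lip (5 mm above it, overlap 6-14 mm): bar up, slide it 20 mm or more along -x, then lift
- clamp_handle (a point): Centre of the clamp's yellow round handle: 14 mm thick, along its y, 76 mm clear between posts, 45 mm above the steel bar that lies on the panel. Bar down (start): x level, towards hinge; z up. Hinge axis: parallel to y, 90 mm along +x and 45 mm below. It swings up and over the hinge (+turn about y, to 1.6 rad), about 4 N, and stays where left. Base plate 220x150x15 mm, centred below it
- divided_box: Low open card box fixed to the bench, cream-coloured, 110 x 170 mm outside (its x by y) and 24 mm high, walls and floor 4 mm thick. Origin at the centre of its underside (inner floor 4 mm higher), z up. Plain inside; one partition of the same height and 4 mm thickness across its middle (along its x) makes two equal compartments, 102 x 79 mm each, centred 41.5 mm either way along its y.
- blue_box: Low open card box fixed to the bench, cream-coloured, 110 x 170 mm outside (its x by y) and 24 mm high, walls and floor 4 mm thick. Origin at the centre of its underside (inner floor 4 mm higher), z up. Bright blue floor, undivided.
- grey_box: Low open card box fixed to the bench, cream-coloured, 150 x 140 mm outside (its x by y) and 24 mm high, walls and floor 4 mm thick. Origin at the centre of its underside (inner floor 4 mm higher), z up. Dark grey floor, undivided.
- glue_mid (a point): White plastic glue bottle with a pointed nozzle, 54 mm in diameter, 135 mm high, standing on the bench: not part of the job. The point is on its axis 60 mm above the bench.
There are look-alikes about, which are no part of the job. What is shaped like the part that bears panel_mid but brown or green is not meant.

How it is judged (in metres and radians):
At the end, for the whole second after the job is handed in: A jar in each compartment of the divided box, both tins in the blue box: upright (0.12 rad), on the floor (7 mm). Panel flat on the grey box's floor, red up, centre within 50 mm of the middle along each side. Bar raised 0.8 rad or more. All released, at rest (((x of jar_white_mid in the frame of divided_box between -0.035 and 0.035 m and y of jar_white_mid in the frame of divided_box between 0.012 and 0.068 m and z of jar_white_mid in the frame of divided_box between 0.03 and 0.044 m and x of jar_black_mid in the frame of divided_box between -0.035 and 0.035 m and y of jar_black_mid in the frame of divided_box between -0.068 and -0.012 m and z of jar_black_mid in the frame of divided_box between 0.03 and 0.044 m) or (x of jar_white_mid in the frame of divided_box between -0.035 and 0.035 m and y of jar_white_mid in the frame of divided_box between -0.068 and -0.012 m and z of jar_white_mid in the frame of divided_box between 0.03 and 0.044 m and x of jar_black_mid in the frame of divided_box between -0.035 and 0.035 m and y of jar_black_mid in the frame of divided_box between 0.012 and 0.068 m and z of jar_black_mid in the frame of divided_box between 0.03 and 0.044 m)) and x of tin_silver_mid in the frame of blue_box between -0.032 and 0.032 m and y of tin_silver_mid in the frame of blue_box between -0.062 and 0.062 m and z of tin_silver_mid in the frame of blue_box between 0.025 and 0.039 m and x of tin_green_mid in the frame of blue_box between -0.032 and 0.032 m and y of tin_green_mid in the frame of blue_box between -0.062 and 0.062 m and z of tin_green_mid in the frame of blue_box between 0.025 and 0.039 m and x of panel_mid in the frame of grey_box between -0.05 and 0.05 m and y of panel_mid in the frame of grey_box between -0.05 and 0.05 m and z of panel_mid in the frame of grey_box between 0.003 and 0.013 m and angle between each of jar_white_mid, jar_black_mid, tin_silver_mid, tin_green_mid, panel_mid's own z axis and vertical below 0.12 rad and angle between clamp_handle's own z axis and vertical above 0.8 rad and linear speed of each of jar_white, jar_black, tin_silver, tin_green, panel below 0.02 m/s); the robot touches nothing.
It fails at once if the panel is dragged out (more than 15 mm) while the clamp bar is still down on it (distance of panel_mid from where it was at the start of the episode above 0.015 m and angle between clamp_handle's own z axis and vertical below 0.4 rad).
It fails at once if the glue bottle is pushed more than 30 mm or tipped (distance of glue_mid from where it was at the start of the episode above 0.03 m or angle between glue_mid's own z axis and vertical above 0.3 rad).
It also fails if it takes over 128 s, if anything falls off the work surface, if the arm or the gripper's body presses on something with over 40 N, if the wrist force passes 120 N, or if a joint passes its speed limit or range.

## Working session

There is one attempt and no reset: what is moved stays moved. The work goes in short steps, Python scripts to look and compute and a tool call to move; the robot and the scene stay as the last step left them, time stands still between calls to the robot, and variables do not carry over. Pictures are saved under pics/ and viewed, at most 14 in all, crops included, and the job is handed in when it is done.

Besides the shell and the picture viewer there is one more tool, called after "Emit:" as name(argument=value, ...), one argument or row to a line, values as JSON. jog_arm: Moves the arm, as the interface text tells. Its arguments: {"type":"object","properties":{"motion":{"type":"array"},"grip":{"type":"number"}},"required":["motion"]}

```bash
mkdir -p pics
cat > h.py <<'E'
import numpy as np, cv2
from cell import *
def snap(n,fn=None):
    p=read_camera(n)
    if fn: cv2.imwrite('pics/'+fn,p['img'])
    return p
E
python3 - <<'E'
from h import *
s=snap('scene','s1.png'); d=snap('side','d1.png'); w=snap('wrist','w1.png')
for p in (s,d,w): print(p['vertical_fov'],p['cx'],p['cy'],np.round(p['extrinsics'],3).tolist(),[k for k in p if k!='img'])
print(state())
E
```

```text
45.528082247658496 317.5599638307327 236.02102282441697 [[-0.422, -0.703, 0.572, 1371.807], [0.906, -0.315, 0.282, 509.379], [-0.017, 0.638, 0.77, 1158.953], [0.0, 0.0, 0.0, 1.0]] ['vertical_fov', 'cx', 'cy', 'extrinsics', 'shot']
54.82779301835562 316.5453738979507 236.69313292008914 [[0.999, 0.023, -0.047, 517.135], [-0.05, 0.693, -0.719, -740.166], [0.016, 0.72, 0.694, 920.108], [0.0, 0.0, 0.0, 1.0]] ['vertical_fov', 'cx', 'cy', 'extrinsics', 'shot']
65.70646984690485 315.2551510530955 237.02117365715645 [[1.0, -0.001, 0.001, 624.259], [0.0, 0.967, 0.255, 70.992], [-0.001, -0.255, 0.967, 383.625], [0.0, 0.0, 0.0, 1.0]] ['vertical_fov', 'cx', 'cy', 'extrinsics', 'shot']
{'t': 0.15, 'joints': array([-1.05612848e-01,  4.91408559e-01,  1.55929409e+00, -3.78832211e-06,
        1.09169575e+00, -1.05641341e-01]), 'qvel': array([ 7.46684707e-05, -1.09851768e-03,  2.56225456e-04, -8.93420048e-04,
       -2.08657238e-03, -3.93084459e-04]), 'tau': array([ 3.16444048e-04, -6.12899423e+01, -2.58276522e+01,  6.91918633e-02,
        4.73701756e-02, -5.07232733e-05]), 'eef_pos': array([6.24851661e+02, 2.95838441e-02, 2.39209061e+02]), 'tcp_rot': array([-3.14079104e+00, -8.16206791e-05,  1.57082654e+00]), 'ft_force': array([0.03405386, 0.80549462, 0.13857184]), 'moment': array([-0.03841172, -0.00076477,  0.05356157]), 'grip_force': 0.0, 'opening': 1.0002844572715093}
```

View pics/s1.png

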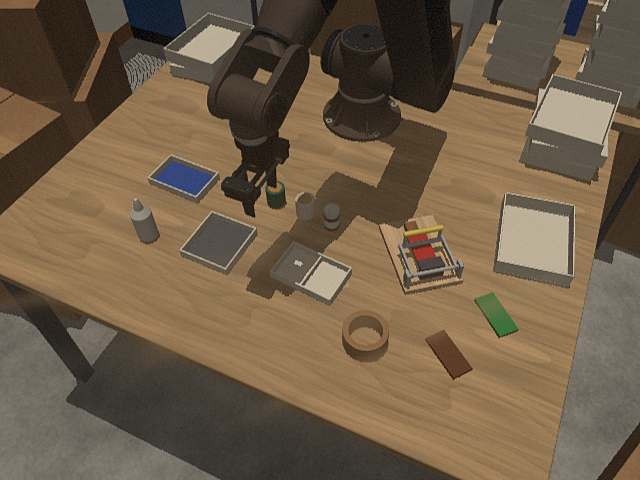

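View pics/d1.png

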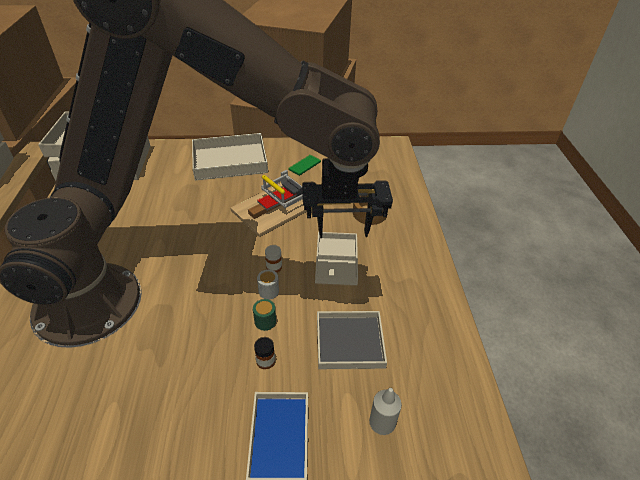

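```bash
cat >> h.py <<'E'
from scipy.optimize import least_squares
from scipy.spatial.transform import Rotation as Ro
def proj(p,X,wrist=False):
    E=p['extrinsics']; c=(np.atleast_2d(X)-E[:3,3])@E[:3,:3]; c=c*[1,-1,-1]
    f=240/np.tan(np.radians(p['vertical_fov'])/2)
    if wrist:
        r=np.hypot(c[:,0],c[:,1])+1e-9; th=np.arctan2(r,c[:,2]); uv=c[:,:2]/r[:,None]*th[:,None]*f
    else: uv=c[:,:2]/c[:,2:]*f
    return uv+[p['cx'],p['cy']]
a=np.linspace(0,2*np.pi,60)
def shape(name,v):
    if name[:3] in('jar','tin'):
        r,h=(21,33) if name[:3]=='jar' else (26,28)
        c=np.c_[r*np.cos(a),r*np.sin(a)]
        return np.r_[np.c_[c,0*a-h],np.c_[c,0*a+h]]+v[:3]
    hx,hy={'g':(75,70)}.get(name[0],(55,85)); P=np.array([[sx*hx,sy*hy,z] for sx in(-1,1) for sy in(-1,1) for z in(0,24)],float)
    R=Ro.from_euler('z',v[3]).as_matrix(); return P@R.T+v[:3]
def bb(q): return np.r_[q.min(0),q.max(0)]
def fit(name,obs,v0):   # obs: list of (picture,iswrist,box)
    f=lambda v: np.concatenate([(bb(proj(p,shape(name,v),w))-b) for p,w,b in obs])
    s=least_squares(f,v0,loss='soft_l1',x_scale=[10,10,10,.1][:len(v0)]); return s.x,np.abs(s.fun).max()
def back(p,uv,z,wrist=False):
    f=240/np.tan(np.radians(p['vertical_fov'])/2); E=p['extrinsics']
    d=np.array([uv[0]-p['cx'],uv[1]-p['cy']])/f
    if wrist:
        r=np.hypot(*d)+1e-9; d=d/r*np.tan(r)
    g=E[:3,:3]@np.array([d[0],-d[1],-1.]); return E[:3,3]+g*(z-E[2,3])/g[2]
E
python3 - <<'E'
from h import *
P={'scene':snap('scene'),'side':snap('side'),'wrist':snap('wrist')}
names='jar_white_mid jar_black_mid tin_silver_mid tin_green_mid panel_mid clamp_handle divided_box blue_box grey_box glue_mid'.split()
for n in names:
    for c in P:
        for d in cut_out(n,P[c])[:3]:
            ys,xs=np.nonzero(d['region']); b=d['box']; m=P[c]['img'][d['region']].mean(0).astype(int)
            print(n,c,round(d['p'],2),np.round(b).astype(int).tolist(),m.tolist(), np.round(back(P[c],((b[0]+b[2])/2,(b[1]+b[3])/2),30,c=='wrist'))[:2])
E
```

```text
jar_white_mid scene 0.63 [327, 202, 340, 232] [62, 73, 83] [457. 107.]
jar_white_mid side 0.96 [262, 241, 281, 276] [68, 82, 90] [454. 102.]
jar_white_mid side 0.53 [369, 387, 401, 437] [105, 118, 120] [ 688. -326.]
jar_white_mid wrist 0.83 [115, 98, 182, 141] [109, 123, 131] [456. 100.]
jar_black_mid scene 0.63 [398, 226, 459, 278] [85, 110, 122] [466. 371.]
jar_black_mid scene 0.43 [242, 173, 246, 184] [27, 34, 42] [ 428. -180.]
jar_black_mid side 0.71 [254, 340, 273, 367] [38, 44, 51] [ 443. -182.]
jar_black_mid side 0.39 [313, 232, 358, 286] [109, 130, 137] [623.  95.]
tin_silver_mid scene 0.91 [293, 193, 315, 221] [67, 82, 94] [456.  21.]
tin_silver_mid side 0.91 [260, 268, 277, 298] [73, 88, 93] [448.  19.]
tin_green_mid scene 0.93 [262, 180, 289, 210] [45, 66, 70] [449. -69.]
tin_green_mid side 0.88 [254, 297, 276, 332] [47, 78, 73] [443. -78.]
tin_green_mid wrist 0.96 [119, 252, 176, 315] [66, 107, 91] [440. -75.]
tin_green_mid wrist 0.39 [256, 6, 380, 185] [179, 198, 201] [627. 115.]
panel_mid scene 0.91 [407, 232, 435, 263] [42, 51, 145] [460. 350.]
panel_mid scene 0.84 [42
[... 793 characters left out ...]
] [ 492. -334.]
blue_box side 0.96 [246, 392, 308, 480] [138, 91, 61] [ 474. -364.]
grey_box scene 0.79 [180, 210, 261, 272] [79, 89, 96] [ 649. -124.]
grey_box scene 0.28 [244, 178, 245, 184] [27, 34, 42] [ 437. -173.]
grey_box side 0.77 [314, 309, 387, 369] [88, 96, 99] [ 638. -153.]
grey_box side 0.38 [370, 387, 401, 437] [104, 117, 119] [ 690. -325.]
grey_box wrist 0.76 [261, 270, 402, 386] [136, 145, 149] [ 642. -123.]
glue_mid scene 0.56 [128, 198, 161, 244] [84, 95, 102] [ 673. -342.]
glue_mid side 0.73 [369, 388, 401, 435] [104, 116, 119] [ 689. -325.]
glue_mid side 0.46 [264, 175, 302, 208] [71, 116, 124] [483. 386.]
glue_mid wrist 0.67 [257, 5, 384, 186] [178, 197, 200] [629. 115.]
```

View pics/w1.png

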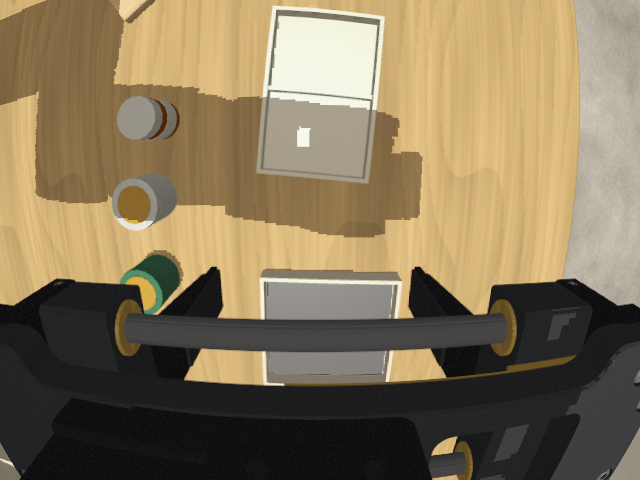

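Candidates seen (scene px): panel: red in clamp (421,247), brown (449,354), green (495,314), so I choose the red one. Tins: green (276,195), silver (304,207). Jars: white (331,216), black at side (264,352). Others to avoid: tape ring (366,335), glue (145,220), big cream trays on the right. Next I fit poses and crop the clamp.

Run:
```python
from h import *
S,D,W=snap('scene'),snap('side'),snap('wrist')
def best(n,p,near):
    c=[d['box'] for d in cut_out(n,p)]
    c=[b for b in c if np.hypot((b[0]+b[2])/2-near[0],(b[1]+b[3])/2-near[1])<25]
    return c[0]+np.array([0,0,1,1])*0 if c else None
G={'jar_white_mid':([456,102,33],(332,217),(272,258),(148,120)),'jar_black_mid':([443,-182,33],None,(264,353),None),
'tin_silver_mid':([452,20,28],(304,207),(268,283),(145,200)),'tin_green_mid':([445,-75,28],(276,195),(265,315),None),
'divided_box':([625,112,0,-.07],(311,273),(335,260),(318,96)),'blue_box':([480,-350,0,0],(185,178),None,None),'grey_box':([642,-128,0,0],(220,241),(350,339),None)}
for n,(v,*ps) in G.items():
    obs=[]
    for p,w,q in zip((S,D,W),(0,0,1),ps):
        if q is not None:
            b=best(n,p,q)
            if b is not None: obs.append((p,w,np.array(b,float)))
    x,r=fit(n,obs,v); print(n,len(obs),np.round(x,3),round(r,1))
# box corners yaw: bright/coloured floor in side image
for n,p,k in (('blue_box',D,0),('blue_box',S,0),('grey_box',D,0),('grey_box',S,0),('divided_box',D,0)):
    d=cut_out(n,p)[0]
    c,_=cv2.findContours(d['region'].astype(np.uint8),0,2); c=max(c,key=cv2.contourArea)
    # project hull on z=24 plane
    g=np.float32([back(p,q[0],20)[:2] for q in c]); print(n,p['shot'],[np.round(t,1) for t in cv2.minAreaRect(g)])
img=cv2.hconcat([cv2.resize(S['img'][210:300,370:475],None,fx=4,fy=4,interpolation=2),cv2.resize(D['img'][165:240,222:315],(370,360),interpolation=2)]);cv2.imwrite('pics/clamp.png',img)
for p,nm in((S,'S'),(D,'D')):
    h=cv2.cvtColor(p['img'],cv2.COLOR_BGR2HSV)
    for lab,lo,hi in(('yel',(25,150,90),(35,255,255)),('red',(0,160,60),(6,255,255))):
        m=cv2.inRange(h,lo,hi); m[:140]=0;m[300:]=0;m[:,:230]=0
        y,x=np.nonzero(m); print(nm,lab,len(x),x.min(),x.max(),y.min(),y.max(), (x[x.argmin()],y[x.argmin()]),(x[x.argmax()],y[x.argmax()]))
        (cxx,cyy),(w_,h_),an=cv2.minAreaRect(np.c_[x,y].astype(np.float32)); print('  rect',cxx,cyy,w_,h_,an)
```

```text
jar_white_mid 3 [455.854  99.748  25.966] 2.3
jar_black_mid 1 [ 433.695 -101.907  -96.039] 0.8
tin_silver_mid 3 [449.128  17.897  26.282] 3.0
tin_green_mid 2 [438.666 -73.566  27.51 ] 3.1
divided_box 2 [ 6.26313e+02  1.20055e+02 -9.70000e-01 -6.70000e-02] 2.5
blue_box 1 [ 4.48033e+02 -3.80204e+02 -4.48590e+01 -5.90000e-02] 0.0
grey_box 2 [ 6.37901e+02 -1.35506e+02 -9.95000e-01 -1.50000e-02] 2.9
blue_box 8 [array([ 476.2, -353.4]), array([168.9, 112.2]), np.float64(87.5)]
blue_box 7 [array([ 487.7, -344. ]), array([187.6, 128.8]), np.float64(87.3)]
grey_box 8 [array([ 637.3, -143.5]), array([153. , 154.6]), np.float64(87.7)]
grey_box 7 [array([ 646.8, -131.1]), array([152.5, 164.9]), np.float64(88.1)]
divided_box 8 [array([626.4, 114.3]), array([191.7, 107. ]), np.float64(83.6)]
S yel 25 405 443 226 235 (np.int64(405), np.int64(232)) (np.int64(443), np.int64(227))
  rect 424.0762939453125 230.41177368164062 3.969545841217041 38.457252502441406 79.50852966308594
S red 348 408 435 234 259 (np.int64(408), np.int64(237)) (np.int64(435), np.int64(255))
  rect 421.32757568359375 246.56893920898438 27.66860580444336 19.126619338989258 68.19859313964844
D yel 111 262 284 175 193 (np.int64(262), np.int64(176)) (np.int64(284), np.int64(191))
  rect 273.0 184.0 27.174236297607422 4.060518264770508 38.65980911254883
D red 246 257 293 187 208 (np.int64(257), np.int64(200)) (np.int64(293), np.int64(194))
  rect 275.10003662109375 197.20001220703125 12.074766159057617 34.882659912109375 63.43495178222656
```

View pics/clamp.png

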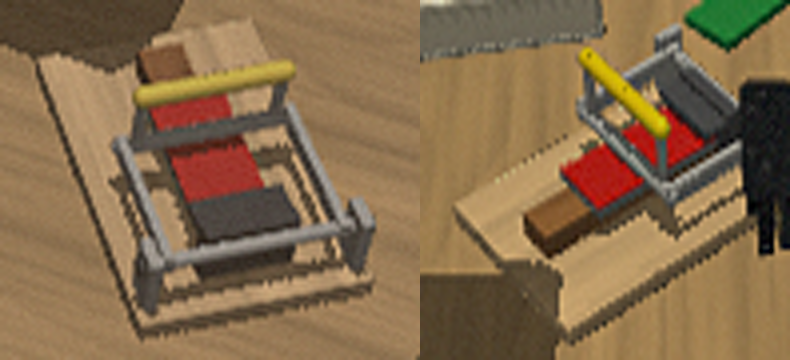

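Run:
```python
from h import *
S,D=snap('scene'),snap('side')
def tri(us,ud,x0=(460,360,90)):
    return least_squares(lambda X:np.r_[proj(S,X)[0]-us,proj(D,X)[0]-ud],x0)
for us,ud in (((443.3,227.5),(263.5,176.5)),((403.8,234.3),(282.8,192)),((424,230.5),(273,184.2))):
    r=tri(us,ud); print(np.round(r.x,1),np.abs(r.fun).max().round(1))
b=np.array([d for d in cut_out('blue_box',S)][0]['box'],float)
d=np.array(cut_out('blue_box',D)[0]['box'],float)
f=lambda v:np.r_[bb(proj(S,shape('blue_box',[v[0],v[1],0,v[2]])))-b,(bb(proj(D,shape('blue_box',[v[0],v[1],0,v[2]])))-d)[:3]]
r=least_squares(f,[478,-350,-.05],x_scale=[10,10,.1]); print('blue',r.x,r.fun)
d=np.array(cut_out('jar_black_mid',D)[0]['box'],float)
r=least_squares(lambda v:bb(proj(D,shape('jar',[v[0],v[1],33])))-d,[443,-182]); print('jb',r.x,r.fun)
```

```text
[426.7 387.3  88.4] 0.3
[486.1 307.3  89.8] 0.3
[455.9 347.6  89.3] 0.3Traceback (most recent call last):
  File "<stdin>", line 8, in <module>
IndexError: list index out of range
```

Emit:
jog_arm(
  motion=[
    [[50, -22, 0], -0.12],
    [[100, -44, 0], -0.25],
    [[145, -64, 0], -0.38],
    [[190, -84, 0], -0.51],
    [[235, -103, 0], -0.638],
  ],
)

```text
t: 3.65
eef_pos: [523.5, 230.5, 239.8]
tcp_rot: [3.141, 0.0, 2.214]
ft_force: [0.2, 0.5, -0.1]
opening: 0.996
grip_force: 0.0
```

Emit:
jog_arm(
  motion=[
    [[35, 8, 0], 0],
    [[61, 14, 0], 0],
    [[61, 14, 0], 0],
    [[61, 14, 0], 0],
  ],
)

```text
t: 4.05
eef_pos: [499.4, 286.4, 239.7]
tcp_rot: [3.142, 0.0, 2.21]
ft_force: [0.8, 0.1, -0.2]
opening: 0.995
grip_force: 0.0
```

Run:
```python
from h import *
W=snap('wrist','w2.png');print(state()['eef_pos'],W['shot'])
print(proj(W,[[426.7,387.3,88.4],[486.1,307.3,89.8]],1))
h=cv2.cvtColor(W['img'],cv2.COLOR_BGR2HSV)
for lo,hi in(((25,150,90),(35,255,255)),((0,160,60),(6,255,255))):
    m=cv2.inRange(h,lo,hi);m[300:]=0;c,_=cv2.findContours(m,0,2);c=max(c,key=cv2.contourArea);print(cv2.contourArea(c),cv2.minAreaRect(c),cv2.boxPoints(cv2.minAreaRect(c)).round().tolist())
```

```text
[499.75252137 285.84138701 239.63594947] 12
[[318.83639139  75.60646345]
 [318.63298057 199.91998321]]
1967.5 ((315.5, 140.5), (129.0, 17.0), 90.0) [[307.0, 76.0], [324.0, 76.0], [324.0, 205.0], [307.0, 205.0]]
2496.5 ((350.0, 141.5), (53.0, 48.0), 90.0) [[326.0, 115.0], [374.0, 115.0], [374.0, 168.0], [326.0, 168.0]]
```

View pics/w2.png

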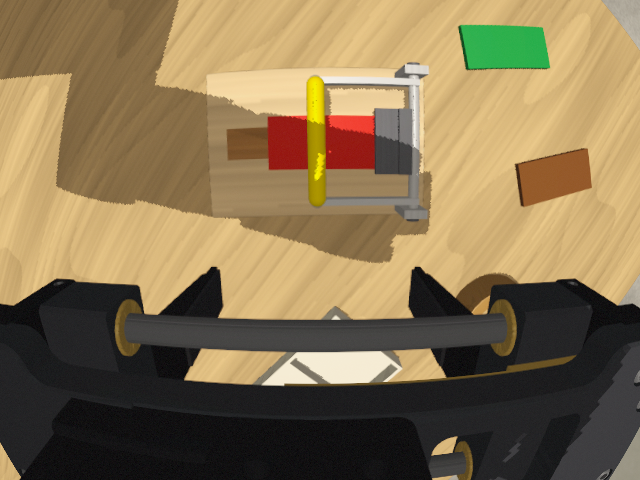

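Emit:
jog_arm(
  motion=[
    [[40, -1, 0], 0],
    [[73, -1, 30], 0],
    [[73, -1, 70], 0],
    [[73, -1, 110], 0],
    [[73, -1, 145], 0],
  ],
)

```text
t: 4.6
eef_pos: [455.7, 343.3, 93.1]
tcp_rot: [-3.142, 0.0, 2.208]
ft_force: [1.1, -0.4, -0.0]
opening: 1.0
grip_force: 0.0
```

Emit:
jog_arm(
  motion=[
    [[0, 0, 0], 0],
    [[0, 0, 0], 0],
    [[0, 0, 0], 0],
    [[0, 0, 0], 0],
    [[0, 0, 0], 0],
  ],
  grip=1,
)

```text
t: 5.1
eef_pos: [455.7, 344.5, 96.0]
tcp_rot: [3.139, 0.0, 2.209]
ft_force: [0.5, -0.1, 0.3]
opening: 0.637
grip_force: 0.0
```

Emit:
jog_arm(
  motion=[
    [[0, 0, 0], 0],
    [[0, 0, 0], 0],
  ],
)

```text
t: 5.3
eef_pos: [455.3, 344.4, 95.1]
tcp_rot: [3.141, 0.0, 2.209]
ft_force: [0.2, -0.2, 0.5]
opening: 0.465
grip_force: 0.0
```

Emit:
jog_arm(
  motion=[
    [[0, 0, 0], 0],
    [[0, 0, 0], 0],
    [[0, 0, 0], 0],
    [[0, 0, 0], 0],
    [[0, 0, 0], 0],
  ],
)

```text
t: 5.8
eef_pos: [456.4, 345.2, 94.7]
tcp_rot: [3.138, 0.0, 2.209]
ft_force: [4.8, 5.3, -3.6]
opening: 0.143
grip_force: 30.0
```

Emit:
jog_arm(
  motion=[
    [[0, 7.7, -12.9], 0],
    [[0, 17.3, -24.6], 0],
    [[0, 28.5, -34.6], 0],
    [[0, 41.1, -42.9], 0],
    [[0, 54.8, -49.3], 0],
  ],
)

```text
t: 6.3
eef_pos: [496.8, 375.9, 145.0]
tcp_rot: [-3.135, -0.001, 2.21]
ft_force: [-10.8, -8.4, 13.0]
opening: 0.135
grip_force: 30.0
```

Emit:
jog_arm(
  motion=[
    [[0, 14.5, -4.2], 0],
    [[0, 29.5, -6.2], 0],
    [[0, 44.5, -5.9], 0],
    [[0, 59.4, -3.4], 0],
    [[0, 59.4, -3.4], 0],
  ],
)

```text
t: 6.8
eef_pos: [548.2, 413.5, 147.7]
tcp_rot: [3.139, 0.0, 2.209]
ft_force: [2.2, 3.0, 3.4]
opening: 0.14
grip_force: 30.0
```

Emit:
jog_arm(
  motion=[
    [[0, 0, 0], 0],
    [[0, 0, 0], 0],
    [[0, 0, 0], 0],
    [[0, 0, 0], 0],
    [[0, 0, 0], 0],
  ],
  grip=0.45,
)

```text
t: 7.3
eef_pos: [546.9, 412.2, 147.3]
tcp_rot: [-3.141, 0.0, 2.209]
ft_force: [-0.1, 0.9, 0.1]
opening: 0.501
grip_force: 0.0
```

Emit:
jog_arm(
  motion=[
    [[0, 0, -20], 0],
    [[0, 0, -50], 0],
    [[0, 0, -80], 0],
    [[0, 0, -90], 0],
  ],
)

```text
t: 7.7
eef_pos: [547.6, 412.7, 240.5]
tcp_rot: [3.137, 0.0, 2.209]
ft_force: [0.3, 0.5, 0.3]
opening: 0.549
grip_force: 0.0
```

Emit:
jog_arm(
  motion=[
    [[0, -30, 0], -0.14],
    [[0, -60, 0], -0.28],
    [[0, -90, 0], -0.42],
    [[0, -120, 0], -0.56],
    [[0, -126, 0], -0.7],
  ],
  grip=0.0,
)

```text
t: 8.2
eef_pos: [443.3, 335.8, 237.0]
tcp_rot: [-3.14, -0.001, 2.915]
ft_force: [-0.0, -0.3, -0.1]
opening: 0.919
grip_force: 0.0
```

Emit:
jog_arm(
  motion=[
    [[0, 0, 0], -0.14],
    [[0, 0, 0], -0.28],
    [[0, 0, 0], -0.42],
    [[0, 0, 0], -0.56],
    [[0, 0, 0], -0.7],
  ],
)

```text
t: 8.7
eef_pos: [445.5, 337.1, 236.7]
tcp_rot: [-3.141, -0.001, -2.669]
ft_force: [0.1, 0.9, -0.2]
opening: 1.0
grip_force: 0.0
```

Emit:
jog_arm(
  motion=[
    [[0, 0, 0], -0.1],
    [[0, 0, 0], -0.171],
    [[0, 0, 0], -0.171],
  ],
)

```text
t: 9.0
eef_pos: [445.5, 337.1, 236.7]
tcp_rot: [3.142, -0.001, -2.502]
ft_force: [0.5, 0.8, 0.9]
opening: 1.001
grip_force: 0.0
```

Run:
```python
from h import *
S,D,W=snap('scene'),snap('side'),snap('wrist')
cv2.imwrite('pics/m1.png',cv2.hconcat([cv2.resize(S['img'][180:300,340:480],(400,343)),cv2.resize(W['img'],(400,343),interpolation=3)]))
h=cv2.cvtColor(D['img'],cv2.COLOR_BGR2HSV);m=cv2.inRange(h,(0,160,60),(6,255,255));y,x=np.nonzero(m[140:300,230:400]);print(len(x))
print(state()['joints'],state()['eef_pos'])
c=np.array([461.7,349.3,41]);X=np.array([.803,.596,0]);Y=np.array([-.596,.803,0])
Q=[c+a*X+b*Y for a,b in((-55,-25),(-55,25),(45,25),(45,-25))]
print(proj(S,Q).round(),proj(W,Q,1).round())
h=cv2.cvtColor(W['img'],cv2.COLOR_BGR2HSV);m=cv2.inRange(h,(0,160,60),(6,255,255));y,x=np.nonzero(m);print(len(x),x.min(),x.max(),y.min(),y.max())
```

```text
275
[ 5.29611599e-01  4.00005766e-01  1.72602317e+00 -1.19502305e-05
  1.01596947e+00 -1.67729793e+00] [445.63462019 337.23078023 237.03092612]
[[405. 230.]
 [424. 227.]
 [437. 257.]
 [417. 261.]] [[288. 182.]
 [342. 182.]
 [341. 284.]
 [290. 284.]]
5252 286 339 185 286
```

View pics/m1.png

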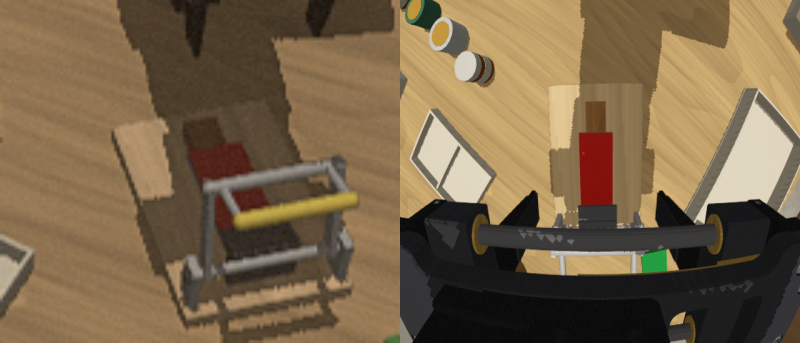

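Emit:
jog_arm(
  motion=[
    [[0, -2, 45], 0],
    [[0, -2, 90], 0],
    [[0, -2, 135], 0],
    [[0, -2, 170], 0],
    [[0, -2, 192], 0],
  ],
)

```text
t: 9.65
eef_pos: [446.1, 335.2, 42.7]
tcp_rot: [3.141, -0.003, -2.505]
ft_force: [0.5, -0.5, 0.6]
opening: 1.001
grip_force: 0.0
```

Emit:
jog_arm(
  motion=[
    [[0, 0, 0], 0],
    [[0, 0, 0], 0],
    [[0, 0, 0], 0],
    [[0, 0, 0], 0],
    [[0, 0, 0], 0],
  ],
  grip=1,
)

```text
t: 10.15
eef_pos: [447.2, 335.9, 46.3]
tcp_rot: [-3.141, 0.002, -2.503]
ft_force: [-0.4, -0.4, -0.6]
opening: 0.639
grip_force: 0.0
```

Emit:
jog_arm(
  motion=[
    [[0, 0, 0], 0],
    [[0, 0, 0], 0],
    [[0, 0, 0], 0],
  ],
)

```text
t: 10.45
eef_pos: [447.1, 335.8, 45.8]
tcp_rot: [-3.141, 0.001, -2.503]
ft_force: [-1.3, -0.4, 6.2]
opening: 0.523
grip_force: 30.0
```

Emit:
jog_arm(
  motion=[
    [[15, 0, -0.5], 0],
    [[32, 0, -0.5], 0],
    [[48, 0, -0.5], 0],
    [[48, 0, -40], 0],
    [[48, 0, -85], 0],
  ],
)

```text
t: 10.95
eef_pos: [407.5, 306.5, 130.2]
tcp_rot: [3.141, -0.004, -2.504]
ft_force: [1.1, 1.0, -0.1]
opening: 0.526
grip_force: 30.0
```

Emit:
jog_arm(
  motion=[
    [[10, -40, -30], 0.134],
    [[20, -88, -30], 0.268],
    [[30, -136, -30], 0.402],
    [[40, -184, -30], 0.536],
    [[50, -232, -30], 0.67],
  ],
)

```text
t: 11.45
eef_pos: [506.9, 89.1, 160.6]
tcp_rot: [3.142, 0.0, 3.104]
ft_force: [0.2, 0.7, -0.9]
opening: 0.519
grip_force: 30.0
```

Emit:
jog_arm(
  motion=[
    [[-22, -43, 0], 0],
    [[-45, -86, 0], 0],
    [[-68, -129, 0], 0],
    [[-91, -172, 0], 0],
    [[-112, -212, 0], 0],
  ],
)

```text
t: 11.95
eef_pos: [612.2, -126.7, 160.2]
tcp_rot: [3.142, -0.0, 3.109]
ft_force: [0.1, 0.3, -0.2]
opening: 0.522
grip_force: 30.0
```

Emit:
jog_arm(
  motion=[
    [[-5, -11, 0], 0],
    [[-5, -11, 0], 0],
    [[-5, -11, 0], 0],
  ],
)

```text
t: 12.25
eef_pos: [615.6, -134.6, 160.0]
tcp_rot: [3.141, -0.001, 3.11]
ft_force: [-0.7, -0.1, -1.0]
opening: 0.523
grip_force: 30.0
```

Run:
```python
from h import *
S,D,W=snap('scene'),snap('side'),snap('wrist')
cv2.imwrite('pics/m2.png',cv2.hconcat([cv2.resize(D['img'][280:400,270:430],(400,300)),cv2.resize(W['img'],(400,300),interpolation=3)]))
st=state();print(st['eef_pos'],st['tcp_rot'])
print([np.round(d['box']) for d in cut_out('grey_box',W)][:2], [np.round(d['box']) for d in cut_out('jar_black_mid',S)][:3])
```

```text
[ 615.90810385 -134.06567942  160.55981321] [ 3.14142094e+00 -1.70622742e-04  3.11140082e+00]
[array([352.,   1., 428.,  51.])] []
```

View pics/m2.png

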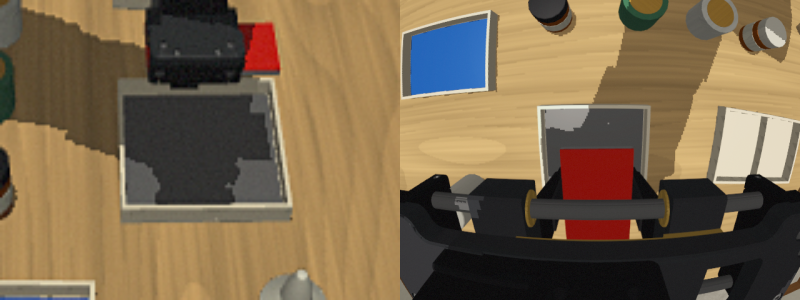

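Emit:
jog_arm(
  motion=[
    [[0, -2, 40], 0],
    [[0, -2, 80], 0],
    [[0, -2, 110], 0],
    [[0, -2, 124], 0],
    [[0, -2, 129], 0],
  ],
)

```text
t: 13.0
eef_pos: [615.9, -137.1, 30.4]
tcp_rot: [3.141, -0.002, 3.11]
ft_force: [0.2, -0.2, -0.9]
opening: 0.521
grip_force: 30.0
```

Emit:
jog_arm(
  motion=[
    [[0, 0, 0], 0],
    [[0, 0, 0], 0],
    [[0, 0, 0], 0],
  ],
)

```text
t: 13.3
eef_pos: [616.9, -137.8, 32.8]
tcp_rot: [-3.141, 0.002, 3.11]
ft_force: [-0.3, 0.6, -0.5]
opening: 0.523
grip_force: 30.0
```

Emit:
jog_arm(
  motion=[
    [[0, 0, 0], 0],
    [[0, 0, 0], 0],
    [[0, 0, 0], 0],
    [[0, 0, 0], 0],
    [[0, 0, 0], 0],
  ],
  grip=0.25,
)

```text
t: 13.8
eef_pos: [616.3, -137.6, 31.4]
tcp_rot: [3.142, 0.0, 3.11]
ft_force: [0.4, 0.2, 0.2]
opening: 0.75
grip_force: 0.0
```

Emit:
jog_arm(
  motion=[
    [[0, 0, -30], 0],
    [[0, 0, -75], 0],
    [[0, 0, -125], 0],
    [[0, 0, -175], 0],
    [[0, 0, -205], 0],
  ],
)

```text
t: 14.3
eef_pos: [616.7, -137.7, 240.5]
tcp_rot: [-3.14, 0.004, 3.11]
ft_force: [-0.7, 0.3, -0.4]
opening: 0.748
grip_force: 0.0
```

Run:
```python
from h import *
S,D,W=snap('scene'),snap('side'),snap('wrist','w3.png')
cv2.imwrite('pics/m3.png',cv2.hconcat([cv2.resize(D['img'][280:400,270:430],(400,300)),cv2.resize(W['img'],(400,300),interpolation=3)]))
st=state();print(st['eef_pos'],st['tcp_rot'],st['joints'])
for n,v in(('jar_white_mid',[456,100,33]),('jar_black_mid',[443,-182,33]),('tin_silver_mid',[450,18,28]),('tin_green_mid',[440,-74,28])):
    c=[]
    for p,w in((W,1),(D,0)):
        q=proj(p,[v],w)[0]
        for d in cut_out(n,p):
            b=np.array(d['box'],float)
            if np.hypot(*((b[:2]+b[2:])/2-q))<30: c.append((p,w,b));break
    if c:
        x,r=fit(n,c,v); print(n,[w for _,w,_ in c],x.round(1),r.round(1),[b.round() for *_,b in c])
b=[d['box'] for d in cut_out('blue_box',W)][:1]+[d['box'] for d in cut_out('blue_box',S)][:1]; print(b)
```

```text
[ 616.64417395 -137.73388337  238.3851953 ] [-3.1404884   0.00374361  3.1098552 ] [-3.24250729e-01  5.00562983e-01  1.54512649e+00  2.49647834e-05
  1.09200017e+00 -1.86331899e+00]
jar_white_mid [1, 0] [460.9  98.6  35.3] 3.3 [array([505.,  44., 571.,  87.]), array([262., 243., 283., 276.])]
jar_black_mid [1, 0] [ 447.8 -181.9   36. ] 2.4 [array([234.,   9., 288.,  70.]), array([254., 337., 276., 366.])]
tin_silver_mid [1, 0] [446.6  18.4  29.8] 2.7 [array([435.,  14., 503.,  71.]), array([258., 268., 279., 301.])]
tin_green_mid [1, 0] [440.8 -76.3  26.7] 5.5 [array([351.,   0., 405.,  64.]), array([253., 297., 278., 332.])]
[[49.6, 36.0, 189.2, 152.9], [149.9, 152.8, 219.7, 202.6]]
```

View pics/m3.png

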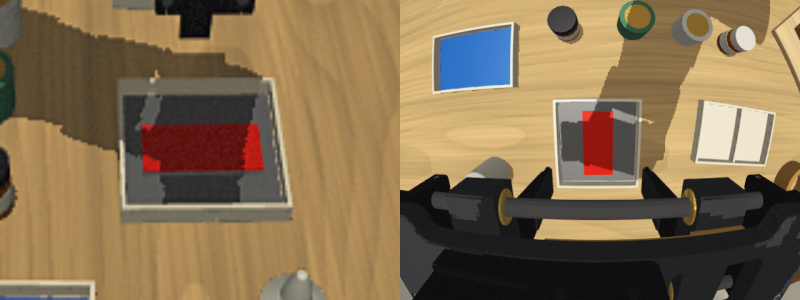

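Run:
```python
from h import *
S,D,W=snap('scene'),snap('side'),snap('wrist')
for n,v in(('blue_box',[478,-350,-.05]),('divided_box',[626,116,-.08]),('grey_box',[638,-137,-.03])):
    c=[]
    for p,w in((W,1),(S,0),(D,0)):
        q=proj(p,[[v[0],v[1],12]],w)[0]
        for d in cut_out(n,p):
            b=np.array(d['box'],float)
            if np.hypot(*((b[:2]+b[2:])/2-q))<20: c.append((p,w,b));break
    f=lambda u:np.concatenate([bb(proj(p,shape(n,[u[0],u[1],u[3],u[2]]),w))-b for p,w,b in c])
    r=least_squares(f,v+[0],x_scale=[10,10,.1,5],loss='soft_l1'); print(n,len(c),r.x.round(3),np.abs(f(r.x)).max().round(1))
```

```text
blue_box 3 [ 4.80081e+02 -3.52041e+02 -3.70000e-02  8.60000e-01] 3.0
divided_box 3 [ 6.29580e+02  1.24988e+02 -1.07000e-01 -8.68600e+00] 25.5
grey_box 3 [ 6.38609e+02 -1.38952e+02 -3.50000e-02  1.30200e+00] 3.3
```

Emit:
jog_arm(
  motion=[
    [[34, -10, 0], 0.14],
    [[68, -20, 0], 0.28],
    [[102, -30, 0], 0.42],
    [[136, -40, 0], 0.56],
    [[168, -49, 0], 0.7],
  ],
  grip=0,
)

```text
t: 16.05
eef_pos: [445.3, -181.4, 236.4]
tcp_rot: [3.142, 0.0, 2.404]
ft_force: [-1.2, -0.9, -0.5]
opening: 0.997
grip_force: 0.0
```

Emit:
jog_arm(
  motion=[
    [[0, 0, 0], 0.14],
    [[0, 0, 0], 0.28],
    [[0, 0, 0], 0.42],
    [[0, 0, 0], 0.56],
    [[0, 0, 0], 0.7],
  ],
)

```text
t: 16.55
eef_pos: [446.8, -181.3, 236.5]
tcp_rot: [3.141, 0.0, 1.704]
ft_force: [0.0, -0.1, -0.6]
opening: 1.001
grip_force: 0.0
```

Emit:
jog_arm(
  motion=[
    [[0, 0, 0], 0.14],
    [[0, 0, 0], 0.14],
    [[0, 0, 0], 0.14],
  ],
)

```text
t: 16.85
eef_pos: [446.8, -181.2, 236.4]
tcp_rot: [3.141, 0.0, 1.574]
ft_force: [0.6, 0.6, 0.2]
opening: 0.996
grip_force: 0.0
```

Emit:
jog_arm(
  motion=[
    [[0, 0, 45], 0],
    [[0, 0, 90], 0],
    [[0, 0, 135], 0],
    [[0, 0, 168], 0],
    [[0, 0, 180], 0],
  ],
)

```text
t: 17.35
eef_pos: [445.8, -180.8, 53.8]
tcp_rot: [-3.138, -0.002, 1.573]
ft_force: [0.0, -0.4, 0.1]
opening: 1.0
grip_force: 0.0
```

Emit:
jog_arm(
  motion=[
    [[0, 0, 0], 0],
    [[0, 0, 0], 0],
    [[0, 0, 0], 0],
    [[0, 0, 0], 0],
    [[0, 0, 0], 0],
  ],
  grip=1,
)

```text
t: 17.85
eef_pos: [447.1, -181.4, 57.2]
tcp_rot: [3.14, 0.001, 1.57]
ft_force: [0.2, -0.0, -0.9]
opening: 0.635
grip_force: 0.0
```

Emit:
jog_arm(
  motion=[
    [[0, 0, 0], 0],
    [[0, 0, 0], 0],
    [[0, 0, 0], 0],
    [[0, 0, 0], 0],
  ],
)

```text
t: 18.25
eef_pos: [446.7, -181.2, 56.5]
tcp_rot: [3.141, 0.0, 1.57]
ft_force: [-0.5, -0.2, 4.6]
opening: 0.437
grip_force: 30.0
```

Emit:
jog_arm(
  motion=[
    [[0, 0, -20], 0],
    [[0, 0, -60], 0],
    [[0, 0, -100], 0],
    [[0, 0, -120], 0],
  ],
)

```text
t: 18.65
eef_pos: [447.2, -181.5, 179.0]
tcp_rot: [3.139, 0.001, 1.57]
ft_force: [0.3, 0.1, -1.3]
opening: 0.437
grip_force: 30.0
```

Emit:
jog_arm(
  motion=[
    [[40, 28, 0], 0],
    [[80, 56, 0], 0],
    [[120, 84, 0], 0],
    [[160, 112, 0], 0],
    [[200, 140, 0], 0],
  ],
)

```text
t: 19.15
eef_pos: [587.7, 20.5, 176.1]
tcp_rot: [-3.141, -0.0, 1.57]
ft_force: [0.0, -1.5, -0.8]
opening: 0.437
grip_force: 30.0
```

Emit:
jog_arm(
  motion=[
    [[40, 25, 0], 0],
    [[56, 35, 0], 0],
    [[56, 35, 0], 0],
  ],
)

```text
t: 19.45
eef_pos: [622.6, 77.0, 175.4]
tcp_rot: [-3.141, -0.0, 1.573]
ft_force: [-0.3, -1.0, -1.7]
opening: 0.435
grip_force: 30.0
```

Run:
```python
from h import *
W=snap('wrist','w4.png');D=snap('side');S=snap('scene')
print(state()['eef_pos'])
for v in ([626,116,0,-.08],[626,120,0,-.067]): print(proj(W,shape('divided_box',v)[1::2],1).round().tolist(), proj(W,[v[:2]+[24]],1))
```

```text
[621.39563223  73.97183673 175.93264419]
[[248.0, 275.0], [260.0, 71.0], [376.0, 285.0], [398.0, 84.0]] [[320.74708442 181.2711348 ]]
[[249.0, 272.0], [259.0, 67.0], [377.0, 280.0], [397.0, 78.0]] [[320.77029559 176.29915337]]
```

View pics/w4.png

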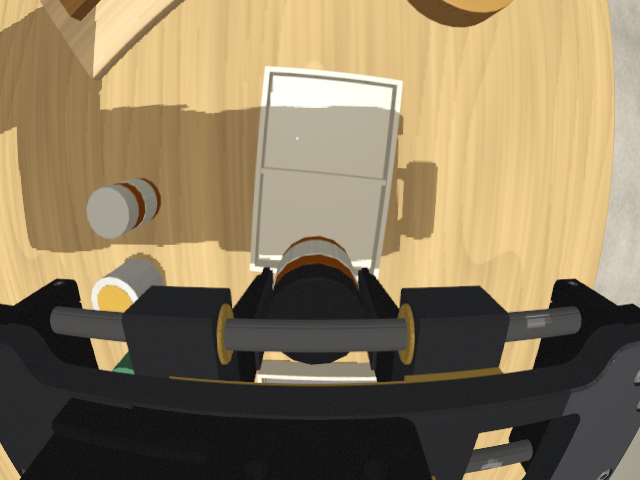

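Emit:
jog_arm(
  motion=[
    [[4, 4, 35], 0],
    [[4, 4, 70], 0],
    [[4, 4, 95], 0],
    [[4, 4, 108], 0],
    [[4, 4, 114], 0],
  ],
)

```text
t: 20.1
eef_pos: [625.6, 77.6, 61.6]
tcp_rot: [-3.14, 0.0, 1.569]
ft_force: [0.1, -0.9, -1.7]
opening: 0.437
grip_force: 30.0
```

Emit:
jog_arm(
  motion=[
    [[0, 0, 0], 0],
    [[0, 0, 0], 0],
    [[0, 0, 0.5], 0],
  ],
)

```text
t: 20.4
eef_pos: [626.6, 78.5, 63.1]
tcp_rot: [3.139, -0.0, 1.57]
ft_force: [0.1, 0.1, -2.2]
opening: 0.44
grip_force: 30.0
```

Emit:
jog_arm(
  motion=[
    [[0, 0, 0], 0],
    [[0, 0, 0], 0],
    [[0, 0, 0], 0],
    [[0, 0, 0], 0],
    [[0, 0, 0], 0],
  ],
  grip=0.3,
)

```text
t: 20.9
eef_pos: [626.1, 78.6, 61.9]
tcp_rot: [3.141, 0.0, 1.57]
ft_force: [0.1, 1.0, -0.2]
opening: 0.699
grip_force: 0.0
```

Emit:
jog_arm(
  motion=[
    [[0, 0, -20], 0],
    [[0, 0, -60], 0],
    [[0, 0, -100], 0],
    [[0, 0, -120], 0],
  ],
)

```text
t: 21.3
eef_pos: [626.8, 78.6, 185.2]
tcp_rot: [3.138, -0.0, 1.57]
ft_force: [0.3, 0.9, -0.6]
opening: 0.699
grip_force: 0.0
```

Emit:
jog_arm(
  motion=[
    [[6, -48, 0], 0],
    [[12, -96, 0], 0],
    [[18, -140, 0], 0],
    [[20.5, -168, 0], 0],
    [[20.5, -168, 20], 0],
  ],
  grip=0,
)

```text
t: 21.8
eef_pos: [455.7, 99.7, 163.6]
tcp_rot: [3.139, -0.0, 1.571]
ft_force: [0.4, 0.2, -0.7]
opening: 0.993
grip_force: 0.0
```

Emit:
jog_arm(
  motion=[
    [[0, 0, 20], 0],
    [[0, 0, 55], 0],
    [[0, 0, 90], 0],
    [[0, 0, 106], 0],
    [[0, 0, 106], 0],
  ],
)

```text
t: 22.3
eef_pos: [457.2, 99.2, 54.1]
tcp_rot: [-3.138, 0.0, 1.57]
ft_force: [-0.5, -0.5, -0.1]
opening: 0.999
grip_force: 0.0
```

Emit:
jog_arm(
  motion=[
    [[0, 0, 0], 0],
    [[0, 0, 0], 0],
    [[0, 0, 0], 0],
    [[0, 0, 0], 0],
    [[0, 0, 0], 0],
  ],
  grip=1,
)

```text
t: 22.8
eef_pos: [458.2, 99.3, 56.3]
tcp_rot: [3.141, -0.0, 1.57]
ft_force: [-0.1, 0.4, 0.4]
opening: 0.64
grip_force: 0.0
```

Emit:
jog_arm(
  motion=[
    [[0, 0, 0], 0],
    [[0, 0, 0], 0],
    [[0, 0, 0], 0],
    [[0, 0, 0], 0],
  ],
)

```text
t: 23.2
eef_pos: [458.2, 99.2, 55.9]
tcp_rot: [3.141, -0.0, 1.57]
ft_force: [0.9, -0.1, 1.5]
opening: 0.436
grip_force: 30.0
```

Emit:
jog_arm(
  motion=[
    [[0, 0, -20], 0],
    [[0, 0, -60], 0],
    [[0, 0, -100], 0],
    [[0, 0, -120], 0],
  ],
)

```text
t: 23.6
eef_pos: [458.4, 99.3, 178.5]
tcp_rot: [3.139, -0.0, 1.57]
ft_force: [0.7, -0.1, -1.3]
opening: 0.438
grip_force: 30.0
```

Emit:
jog_arm(
  motion=[
    [[15, 43, 0], 0],
    [[31, 88, 0], 0],
    [[46, 132, 0], 0],
    [[61, 175, 0], 0],
    [[61, 175, 0], 0],
  ],
)

```text
t: 24.1
eef_pos: [636.7, 161.3, 174.7]
tcp_rot: [3.14, -0.0, 1.57]
ft_force: [-0.7, -0.9, -2.1]
opening: 0.439
grip_force: 30.0
```

Emit:
jog_arm(
  motion=[
    [[0, 0, 35], 0],
    [[0, 0, 70], 0],
    [[0, 0, 95], 0],
    [[0, 0, 108], 0],
    [[0, 0, 114], 0],
  ],
)

```text
t: 24.6
eef_pos: [632.4, 159.9, 60.7]
tcp_rot: [-3.14, 0.0, 1.57]
ft_force: [0.1, -0.3, -0.0]
opening: 0.437
grip_force: 30.0
```

Emit:
jog_arm(
  motion=[
    [[0, 0, 0], 0],
    [[0, 0, 0], 0],
    [[0, 0, 0], 0],
  ],
)

```text
t: 24.9
eef_pos: [633.6, 160.1, 63.1]
tcp_rot: [3.14, -0.0, 1.57]
ft_force: [-0.4, 1.3, -1.1]
opening: 0.439
grip_force: 30.0
```

Emit:
jog_arm(
  motion=[
    [[0, 0, 0], 0],
    [[0, 0, 0], 0],
    [[0, 0, 0], 0],
    [[0, 0, 0], 0],
    [[0, 0, 0], 0],
  ],
  grip=0.3,
)

```text
t: 25.4
eef_pos: [633.1, 160.1, 61.9]
tcp_rot: [3.141, 0.0, 1.57]
ft_force: [-0.1, -0.8, -0.1]
opening: 0.699
grip_force: 0.0
```

Emit:
jog_arm(
  motion=[
    [[0, 0, -20], 0],
    [[0, 0, -60], 0],
    [[0, 0, -100], 0],
    [[0, 0, -120], 0],
  ],
)

```text
t: 25.8
eef_pos: [633.9, 160.2, 185.3]
tcp_rot: [3.138, -0.001, 1.57]
ft_force: [-0.3, 1.2, 0.3]
opening: 0.701
grip_force: 0.0
```

Emit:
jog_arm(
  motion=[
    [[-28, -37, 0], 0],
    [[-56, -74, 0], 0],
    [[-84, -111, 0], 0],
    [[-112, -148, 0], 0],
    [[-142, -185, 0], 0],
  ],
  grip=0,
)

```text
t: 26.3
eef_pos: [446.3, 17.6, 181.9]
tcp_rot: [3.141, 0.0, 1.57]
ft_force: [0.9, -0.4, -0.2]
opening: 0.99
grip_force: 0.0
```

Emit:
jog_arm(
  motion=[
    [[0, 0, 10], 0],
    [[0, 0, 50], 0],
    [[0, 0, 95], 0],
    [[0, 0, 125], 0],
    [[0, 0, 136], 0],
  ],
)

```text
t: 26.8
eef_pos: [447.4, 18.5, 43.4]
tcp_rot: [-3.138, -0.0, 1.57]
ft_force: [0.7, -0.9, 0.7]
opening: 0.998
grip_force: 0.0
```

Emit:
jog_arm(
  motion=[
    [[0, 0, 0], 0],
    [[0, 0, 0], 0],
    [[0, 0, 0], 0],
    [[0, 0, 0], 0],
    [[0, 0, 0], 0],
  ],
  grip=1,
)

```text
t: 27.3
eef_pos: [448.3, 18.2, 46.7]
tcp_rot: [3.14, 0.0, 1.57]
ft_force: [0.9, 0.2, 0.3]
opening: 0.636
grip_force: 0.0
```

Emit:
jog_arm(
  motion=[
    [[0, 0, 0], 0],
    [[0, 0, 0], 0],
    [[0, 0, 0], 0],
  ],
)

```text
t: 27.6
eef_pos: [448.1, 18.2, 46.3]
tcp_rot: [3.141, 0.0, 1.57]
ft_force: [-0.7, -0.3, 6.7]
opening: 0.542
grip_force: 30.0
```

Emit:
jog_arm(
  motion=[
    [[0, 0, -20], 0],
    [[0, 0, -60], 0],
    [[0, 0, -100], 0],
    [[0, 0, -130], 0],
  ],
)

```text
t: 28.0
eef_pos: [447.9, 18.3, 178.0]
tcp_rot: [3.14, 0.0, 1.57]
ft_force: [0.3, 0.2, -1.3]
opening: 0.546
grip_force: 30.0
```

Emit:
jog_arm(
  motion=[
    [[-42, 3, 0], 0],
    [[-88, 7, 0], 0],
    [[-134, 10, 0], 0],
    [[-180, 14, 0], 0],
    [[-226, 17, 0], 0],
  ],
)

```text
t: 28.5
eef_pos: [464.4, -209.6, 175.9]
tcp_rot: [3.142, -0.0, 1.57]
ft_force: [1.1, 0.1, -1.0]
opening: 0.546
grip_force: 30.0
```

Emit:
jog_arm(
  motion=[
    [[-46, 4, 0], 0],
    [[-92, 7, 0], 0],
    [[-138, 10, 0], 0],
    [[-182, 14, 0], 0],
    [[-182, 14, 0], 0],
  ],
)

```text
t: 29.0
eef_pos: [478.2, -394.4, 175.2]
tcp_rot: [3.141, 0.001, 1.566]
ft_force: [-0.8, 0.5, -1.3]
opening: 0.541
grip_force: 30.0
```

Run:
```python
from h import *
W=snap('wrist','w5.png'); print(state()['eef_pos'],state()['tcp_rot'])
print(proj(W,shape('blue_box',[480,-352,0,-.037])[1::2],1).round().tolist())
```

```text
[ 477.91953223 -391.74221118  175.00270675] [-3.14110925e+00 -4.97463245e-04  1.56702354e+00]
[[251.0, 275.0], [252.0, 70.0], [379.0, 279.0], [391.0, 75.0]]
```

View pics/w5.png

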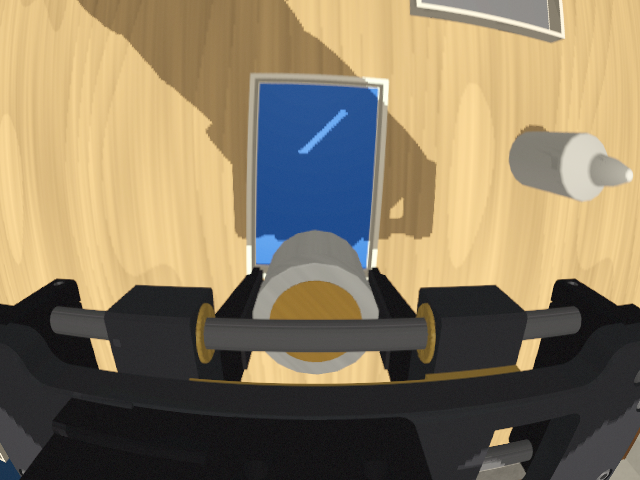

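Emit:
jog_arm(
  motion=[
    [[0, 0, 40], 0],
    [[0, 0, 80], 0],
    [[0, 0, 105], 0],
    [[0, 0, 118], 0],
    [[0, 0, 123], 0],
  ],
)

```text
t: 29.55
eef_pos: [478.4, -388.8, 52.0]
tcp_rot: [-3.14, -0.001, 1.571]
ft_force: [-0.3, 0.6, -0.1]
opening: 0.542
grip_force: 30.0
```

Emit:
jog_arm(
  motion=[
    [[0, 0, 0], 0],
    [[0, 0, 0], 0],
    [[0, 0, 0], 0],
  ],
)

```text
t: 29.85
eef_pos: [479.0, -390.1, 54.1]
tcp_rot: [3.14, 0.001, 1.57]
ft_force: [-0.4, -0.0, -1.0]
opening: 0.543
grip_force: 30.0
```

Emit:
jog_arm(
  motion=[
    [[0, 0, 0], 0],
    [[0, 0, 0], 0],
    [[0, 0, 0], 0],
    [[0, 0, 0], 0],
    [[0, 0, 0], 0],
  ],
  grip=0.2,
)

```text
t: 30.35
eef_pos: [478.6, -389.8, 52.9]
tcp_rot: [3.141, 0.0, 1.57]
ft_force: [0.1, -0.2, -0.2]
opening: 0.794
grip_force: 0.0
```

Emit:
jog_arm(
  motion=[
    [[0, 0, -20], 0],
    [[0, 0, -60], 0],
    [[0, 0, -100], 0],
    [[0, 0, -130], 0],
  ],
)

```text
t: 30.75
eef_pos: [478.7, -389.9, 185.2]
tcp_rot: [3.14, 0.001, 1.57]
ft_force: [-0.8, -0.8, -0.5]
opening: 0.802
grip_force: 0.0
```

Emit:
jog_arm(
  motion=[
    [[45, -5, 0], 0],
    [[90, -11, 0], 0],
    [[135, -16, 0], 0],
    [[180, -22, 0], 0],
    [[225, -27, 0], 0],
  ],
  grip=0,
)

```text
t: 31.25
eef_pos: [451.2, -163.1, 183.0]
tcp_rot: [3.141, 0.0, 1.569]
ft_force: [0.9, 0.2, 0.4]
opening: 1.0
grip_force: 0.0
```

Emit:
jog_arm(
  motion=[
    [[45, -5, 0], 0],
    [[90, -11, 0], 0],
    [[90, -11, 30], 0],
    [[90, -11, 75], 0],
    [[90, -11, 110], 0],
  ],
)

```text
t: 31.75
eef_pos: [440.8, -74.2, 71.7]
tcp_rot: [3.14, 0.0, 1.571]
ft_force: [0.3, -0.1, 0.2]
opening: 0.997
grip_force: 0.0
```

Emit:
jog_arm(
  motion=[
    [[0, 0, 18], 0],
    [[0, 0, 27], 0],
    [[0, 0, 27], 0],
  ],
)

```text
t: 32.05
eef_pos: [440.7, -74.7, 45.2]
tcp_rot: [-3.14, -0.0, 1.57]
ft_force: [0.5, 0.3, 0.2]
opening: 0.998
grip_force: 0.0
```

Emit:
jog_arm(
  motion=[
    [[0, 0, 0], 0],
    [[0, 0, 0], 0],
    [[0, 0, 0], 0],
    [[0, 0, 0], 0],
    [[0, 0, 0], 0],
  ],
  grip=1,
)

```text
t: 32.55
eef_pos: [441.0, -74.8, 46.2]
tcp_rot: [3.141, 0.0, 1.57]
ft_force: [-0.4, -0.3, -0.6]
opening: 0.635
grip_force: 0.0
```

Emit:
jog_arm(
  motion=[
    [[0, 0, 0], 0],
    [[0, 0, 0], 0],
    [[0, 0, 0], 0],
  ],
)

```text
t: 32.85
eef_pos: [441.0, -74.8, 46.0]
tcp_rot: [3.141, 0.0, 1.57]
ft_force: [-0.0, 0.1, 5.5]
opening: 0.544
grip_force: 30.0
```

Emit:
jog_arm(
  motion=[
    [[0, 0, -20], 0],
    [[0, 0, -60], 0],
    [[0, 0, -100], 0],
    [[0, 0, -130], 0],
  ],
)

```text
t: 33.25
eef_pos: [440.8, -74.7, 177.8]
tcp_rot: [3.141, 0.0, 1.57]
ft_force: [-0.2, 0.2, -1.3]
opening: 0.545
grip_force: 30.0
```

Emit:
jog_arm(
  motion=[
    [[-46, 8, 0], 0],
    [[-92, 16, 0], 0],
    [[-138, 24, 0], 0],
    [[-184, 31, 0], 0],
    [[-228, 37, 0], 0],
  ],
)

```text
t: 33.75
eef_pos: [477.5, -304.8, 175.6]
tcp_rot: [-3.141, -0.0, 1.57]
ft_force: [0.5, 0.6, -0.8]
opening: 0.543
grip_force: 30.0
```

Emit:
jog_arm(
  motion=[
    [[-12, 2, 0], 0],
    [[-12, 2, 0], 0],
    [[-12, 2, 40], 0],
    [[-12, 2, 80], 0],
    [[-12, 2, 105], 0],
  ],
)

```text
t: 34.25
eef_pos: [478.7, -312.3, 68.7]
tcp_rot: [-3.139, -0.002, 1.571]
ft_force: [0.3, 0.1, 0.3]
opening: 0.54
grip_force: 30.0
```

Emit:
jog_arm(
  motion=[
    [[0, 0, 12], 0],
    [[0, 0, 18], 0],
    [[0, 0, 18], 0],
    [[0, 0, 18], 0],
  ],
)

```text
t: 34.65
eef_pos: [480.1, -314.8, 54.0]
tcp_rot: [3.14, 0.001, 1.57]
ft_force: [-0.1, 0.9, 0.2]
opening: 0.548
grip_force: 30.0
```

Emit:
jog_arm(
  motion=[
    [[0, 0, 0], 0],
    [[0, 0, 0], 0],
    [[0, 0, 0], 0],
    [[0, 0, 0], 0],
    [[0, 0, 0], 0],
  ],
  grip=0.2,
)

```text
t: 35.15
eef_pos: [479.6, -314.8, 53.0]
tcp_rot: [3.141, 0.0, 1.57]
ft_force: [0.7, 0.4, -0.3]
opening: 0.796
grip_force: 0.0
```

Emit:
jog_arm(
  motion=[
    [[0, 0, -20], 0],
    [[0, 0, -60], 0],
    [[0, 0, -100], 0],
    [[0, 0, -150], 0],
    [[0, 0, -180], 0],
  ],
)

```text
t: 35.65
eef_pos: [479.9, -315.0, 236.4]
tcp_rot: [3.139, 0.002, 1.57]
ft_force: [-0.3, -0.2, 0.2]
opening: 0.798
grip_force: 0.0
```

Emit:
jog_arm(
  motion=[
    [[40, -10, 0], 0],
    [[90, -20, 0], 0],
    [[140, -20, 0], 0],
    [[190, -20, 0], 0],
    [[190, -20, 0], 0],
  ],
)

```text
t: 36.15
eef_pos: [459.0, -120.4, 233.2]
tcp_rot: [-3.141, -0.001, 1.574]
ft_force: [-0.5, 0.3, 0.3]
opening: 0.799
grip_force: 0.0
```

Run:
```python
from h import *
S,D=snap('scene'),snap('side')
cv2.imwrite('pics/f.png',cv2.hconcat([cv2.resize(S['img'][130:330,120:480],(400,222)),cv2.resize(D['img'][140:480,200:440],(400,567))[:222]]) if 0 else cv2.vconcat([cv2.resize(S['img'][140:320,120:480],(560,280),interpolation=2),cv2.resize(D['img'][220:480,220:440],(560,300))]))
x,r=None,None
for n,v in(('jar_white_mid',[633,160,37]),('jar_black_mid',[625,78,37]),('tin_silver_mid',[478,-390,32]),('tin_green_mid',[480,-315,32])):
    c=[]
    for p in(S,D):
        q=proj(p,[v])[0]
        for d in cut_out(n,p):
            b=np.array(d['box'],float)
            if np.hypot(*((b[:2]+b[2:])/2-q))<15: c.append((p,0,b));break
    if len(c)>0: x,r=fit(n,c,v);print(n,len(c),x.round(1),r.round(1))
```

```text
jar_white_mid 2 [632.  167.   37.8] 2.7
jar_black_mid 2 [628.   81.2  25.7] 3.4
tin_silver_mid 2 [ 477.4 -391.4   31.1] 1.5
tin_green_mid 2 [ 478.8 -316.    32.7] 3.5
```

View pics/f.png

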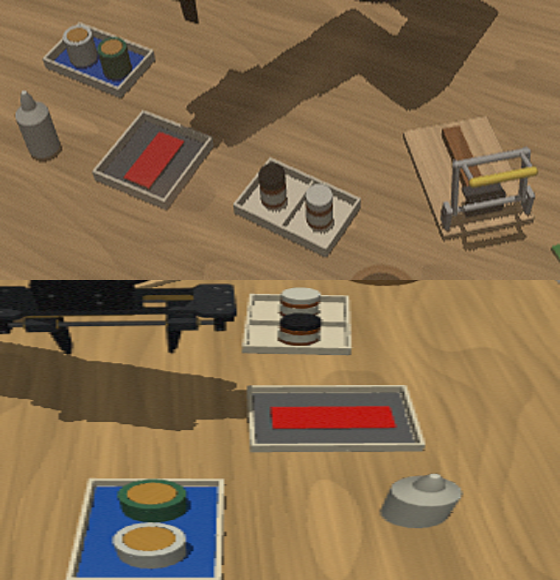

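All in place: tins upright in the blue box (80,45)/(115,58), red panel flat in the grey box (155,160), one jar in each compartment (272,185)/(318,205), bar up, glue bottle untouched.

```bash
python3 -c "
from cell import *
print(job_done())"
```

```text
the job is handed in; nothing more can be done
None
```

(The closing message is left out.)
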